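# Clip the tomato recipe card onto the recipe board

## Task

Clip the red tomato recipe card onto the wooden recipe board: lay it flat on the board and slide its front edge under the sprung steel clip, up to the stop, straight and centred on the board. Let the card's own edge lift the clip, do not touch the clip with the robot, and leave the yellow lemon card where it is.

Things in the scene. Friction and masses are not known exactly. Their poses are not given: they have to be found in the camera images.
- tomato_card: Stiff white recipe card to clip, 110 x 80 x 4 mm, 60 g: red border, tomato picture, red grip bar. Origin: centre of underside; x to the front edge (55 mm ahead; goes under the clip), z up. Upright grip bar along x, 40 long, 12 wide, centred at x = -28 mm, from 4 to 32 mm above the underside. Lies flat on the worktop, left or right of the board.
- lemon_card: The other card, same shape, size and axes, with yellow border, lemon picture and yellow grip bar, on the other side of the board.
- recipe_board: Fixed wooden board, x -105 to +92 mm, 120 wide, top face 10 mm above origin. Origin: underside, centre line; x to the clip end, away from the robot, z up. Along x: clip's lip tip at +20 (10 mm gap under it), closed clip's pinch line +44, face of the 8 mm high stop +72. Card fully home: its origin at x = +17, y = 0, z = 10 mm, its x along the board's.
- clip: Sprung steel clip on the board, 60 mm wide, up to 28 mm above the worktop. Origin on its hinge, at x = 84, z = 24 mm in the board's frame; y along the hinge. Shut 0.5 mm above the board with about 2.5 N; a card edge pushed in under its 30 degree flared lip lifts it (turn about +y, 0.1 rad), which takes 3 to 10 N of push.
Not all that is in view belongs to the job. What is shaped like the tomato_card but turquoise is not meant.

How it is judged:
By the outcome, as a careful person would: the job done as asked, in the order asked, and still so for the second after the job is handed in, with the robot touching nothing.
It also fails if it takes over 40 s, if anything falls off the work surface, if the arm or the gripper's body presses on something with over 40 N, if the wrist force passes 120 N, or if a joint passes its speed limit or range.

## Robot

A 7-joint arm with a two-finger parallel gripper is mounted at the origin on a cart in front of the work surface, level with it; the furniture and walls round the work are solid. World frame = base frame: x ahead of the robot, y to its left, z up, the work surface at z = 0. Lengths are in mm, angles in rad, forces in N, time in s.
With the tool pointing down it reaches from about 400 to 850 mm from the base axis. Payload 10.4 kg.
Tool frame: the origin (TCP) lies on the centre line of the jaws, within the pads' length; the fingertips stand 8 mm ahead of it and the grasp point (between the pads) lies 11 mm behind it (robot.tip_extent is the distance from the TCP to the fingertips, in mm); z points along the fingers, y is the line along which they close (so a half turn about z gives the same grasp; the last joint's range is limited). The gripper opens to 85 mm and grips with 20 to 120 N. Pads are 22 mm wide; open, the fingers measure 114 mm over their backs; the gripper's body (76 mm by 85 mm) begins 54 mm behind the grasp point. The pads swing forward as they close: fully open they stand 13 mm farther back than shut.
Start: joints at [-1.172, 0.332, -0.065, 1.46, 0.022, 1.35, -0.088], TCP at [255.867, 570.248, 239.338] pointing down, gripper open.
Joint ranges: [-2.6, 2.6], [-0.5, 2.12], [-1.47, 1.34], [0.16, 2.42], [-1.27, 4.41], [0.06, 2.06], [-2.6, 2.6]. Speed limits (rad/s): [2.22, 2.22, 2.79, 2.79, 3.14, 3.14, 3.14].

## Interface

Orientations are given as a unit quaternion [x, y, z, w].
In Python, from station import robot gives the robot as it stands.
- The arm moves only by the tool step_arm, never from a script. Its argument "motion" is text: rows parted by semicolons, each of 7 numbers parted by spaces: the shift along the tool's x, y, z in mm, then the turn, a rotation vector about the tool's x, y, z in rad, then the gripper command: -1 is fully open, 1 is shut, values between are in proportion. A call has 1 to 5 rows; each row shifts and turns the commanded pose from where the row before left it, along the tool's axes as they then stand; what a row does not reach is not made up. A row lasts 1/8 s, in which the tool goes at most 62.5 mm and 10.7 degrees, less where a joint would pass 70% of its speed; a pose out of reach is approached as far as the arm can. A call is refused whole if a number of a shift passes 62.5 or a number of a turn 0.188, either way. A call with a gripper value outside its range is refused whole. The fingers move at their own pace and stop on an object; "force" is the grip in N (left out, the last holds). Time passes only in rows, so rows that do not move let the fingers close. It gives the time, the measured TCP pose, the force, the opening and the grip force at its end, in the units of the state.
- robot.read_state(): the state, without advancing time (a new reading comes with each control period).
- robot.get_image(name): name is "scene" or "top" or "wrist"; returns the picture (384x512x3 uint8, red, green, blue); there is no depth.
- robot.get_calibration(name): a dict with "camera_matrix" (3x3 intrinsics, pixels), "rvec" (rotation vector, rad) and "tvec" (3), from world to camera coordinates, as OpenCV has them. Camera axes: x right, y down, z forward; pixel columns grow to the right and rows downward; lengths in mm; the calibration is good to about 2 mm. A picture is of the moment at which its call begins: read the wrist's pose just before it. get_calibration takes no time and is no camera call; for the wrist camera it gives the pose at the moment of the call.
- robot.sign_off(): hands the job in; it is judged then, once.
The state is a dict: "t": time; "q": joint angles; "qd": joint speeds; "tau": joint torques, N m; "eef_pos": TCP position; "orientation": TCP orientation; "ft_force": force on the tool from outside, world axes, zero at the start; "torque": the same for the moment, N m; "opening": opening from 0.0 (shut) to 1.0 (fully open); "grip_force": force on a finger pad.
Only numpy, scipy, OpenCV 4.12 (cv2) and the standard library are available. Lean on these libraries where they do the work, as an engineer would, in place of code of your own. Each camera call takes 0.05 s, during which the arm holds its last target. There are 200 camera calls.

## Working session

There is one attempt and no reset: what is moved stays moved. The work goes in short steps, Python scripts to look and compute and a tool call to move; the robot and the scene stay as the last step left them, time stands still between calls to the robot, and variables do not carry over. Pictures are saved under pics/ and viewed, at most 10 in all, crops included, and the job is handed in when it is done.

Besides the shell and the picture viewer there is one more tool, called by a JSON object that holds its "api" and its "payload". step_arm: Moves the arm, as the interface text tells. Its arguments: {"type":"object","properties":{"motion":{"type":"string"},"force":{"type":"number"}},"required":["motion"]}

```bash
mkdir -p pics
python3 - <<'E'
from station import robot
import cv2,numpy as np
for n in("scene","top"):
    im=robot.get_image(n); cv2.imwrite(f"pics/{n}0.png",cv2.cvtColor(im,cv2.COLOR_RGB2BGR)); c=robot.get_calibration(n); print(n,c)
s=robot.read_state();print(s)
E
```

```text
scene {'camera_matrix': array([[447.76805112,   0.        , 260.60618565],
       [  0.        , 447.76805112, 190.79880121],
       [  0.        ,   0.        ,   1.        ]]), 'rvec': array([ 0.57095765, -2.44810541,  1.43639724]), 'tvec': array([473.90168472, 148.7138727 , 966.80970855])}
top {'camera_matrix': array([[498.37054833,   0.        , 246.35747632],
       [  0.        , 498.37054833, 189.87552285],
       [  0.        ,   0.        ,   1.        ]]), 'rvec': array([ 2.17356351, -2.11737897,  0.15445721]), 'tvec': array([ -15.2767368 ,  554.58839641, 1276.79874759])}
{'t': 0.1, 'q': array([-1.17159332,  0.33279682, -0.06470072,  1.46087358,  0.02163617,
        1.34990136, -0.08851628]), 'qd': array([-0.00054364,  0.00020488, -0.00023473, -0.0035574 , -0.00088997,
       -0.0018786 ,  0.00061511]), 'tau': array([ 1.85037759e-03, -6.26742554e+01,  4.92977235e-02, -3.92428780e+01,
        1.62909343e-02,  6.86333500e-03,  1.94787013e-07]), 'eef_pos': array([255.75586633, 569.91080029, 238.59514751]), 'orientation': array([ 2.09335647e-01,  9.77843636e-01, -6.35269102e-04, -8.79491878e-05]), 'ft_force': array([-0.34400363, -0.1912427 , -0.00940433]), 'torque': array([0.02206087, 0.00968052, 0.01911568]), 'grip_force': 0.0, 'opening': 0.9965363396973115}
```

View pics/top0.png

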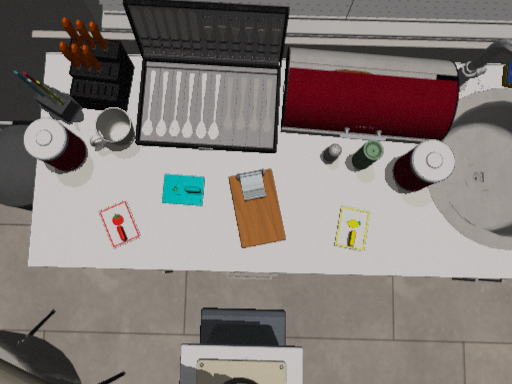

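View pics/scene0.png

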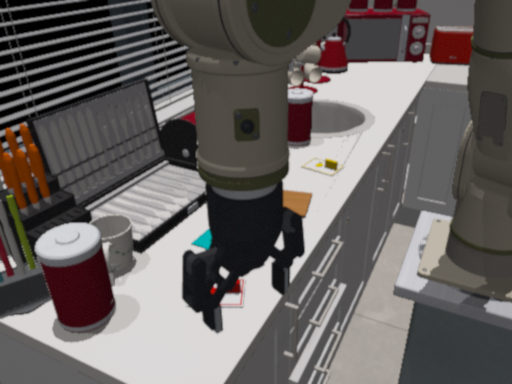

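The top view shows the tomato card near (120,225), the board near (257,208) with its clip at the top, the lemon card at (352,228), and the turquoise decoy at (184,190). I'll enlarge the crops next.

```bash
cat > h.py <<'E'
import cv2,numpy as np
from station import robot
from scipy.spatial.transform import Rotation as R
def ray(c,uv,z):
    K=c["camera_matrix"];Rm=cv2.Rodrigues(c["rvec"])[0];t=c["tvec"].ravel()
    o=-Rm.T@t; uv=np.atleast_2d(uv).astype(float); z=np.broadcast_to(z,len(uv))
    d=np.c_[uv,np.ones(len(uv))]@np.linalg.inv(K).T@Rm
    return o+d*((z-o[2])/d[:,2])[:,None]
def proj(c,P): return cv2.projectPoints(np.atleast_2d(P).astype(float),c["rvec"],c["tvec"],c["camera_matrix"],None)[0][:,0]
E
python3 - <<'E'
from h import *
im=cv2.imread("pics/top0.png")
a=cv2.resize(im[195:255,90:150],(480,480),interpolation=cv2.INTER_CUBIC)
b=cv2.resize(im[160:255,220:295],None,fx=5.05,fy=5.05,interpolation=cv2.INTER_CUBIC)[:480]
d=np.hstack([a[:,:400],b]);print(d.shape);cv2.imwrite("pics/crop.png",d)
c=robot.get_calibration("top")
print(ray(c,[[120,225],[257,208],[352,228]],0)); print(proj(c,[256,570,239]))
E
```

```text
(480, 779, 3)
[[ 456.06314048  337.4325619     0.        ]
 [ 511.80728842  -30.75453938    0.        ]
 [ 464.35388222 -287.91457561    0.        ]]
[[-20.71038433 306.29202782]]
```

View pics/crop.png

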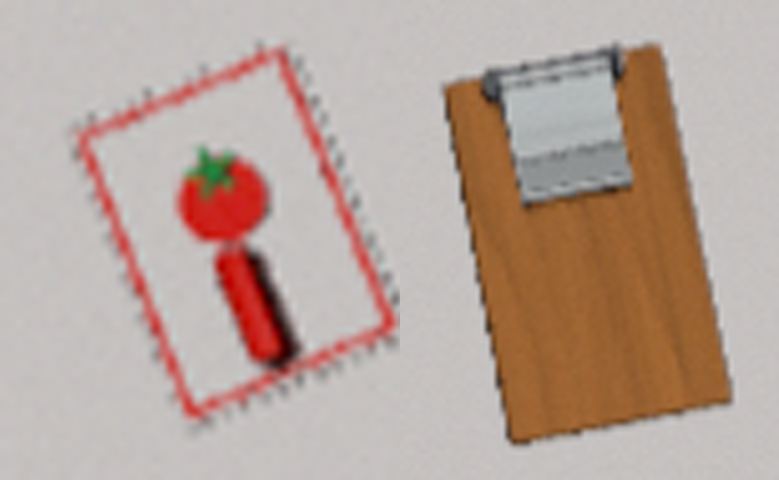

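The crop gives the tomato card corners at (80,135), (280,50), (395,328) and (193,415). The board corners are at (446,87), (660,45), (731,402) and (513,442).

```bash
cat > m.py <<'E'
from h import *
from scipy.optimize import least_squares
def fit(c,uv,model,x0):
    "pose x,y,yaw of planar model (with z) minimising reprojection"
    def f(p):
        P=R.from_euler('z',p[2]).apply(model)+[p[0],p[1],0]
        return (proj(c,P)-uv).ravel()
    r=least_squares(f,x0);return r.x,np.abs(r.fun).max()
CARD=np.array([[55,40,4],[55,-40,4],[-55,-40,4],[-55,40,4.]])
BOARD=np.array([[92,60,10],[92,-60,10],[-105,-60,10],[-105,60,10.]])
E
python3 - <<'E'
from m import *
c=robot.get_calibration("top")
k=np.array([[80,135],[280,50],[395,328],[193,415]])
print(fit(c,(k+.5)/8-.5+[90,195],CARD,[456,337,.3]))
b=np.array([[446,87],[660,45],[731,402],[513,442]])-[400,0]
print(fit(c,(b+.5)/5.05-.5+[220,160],BOARD,[511,-30,.2]))
E
```

```text
(array([4.59953453e+02, 3.38907892e+02, 4.42458474e-01]), np.float64(1.9078818150616712))
(array([ 5.18330380e+02, -2.82968148e+01,  2.13892858e-01]), np.float64(0.7871441239041417))
```

```bash
cat >> h.py <<'E'
def plan(pos,yaw,n,g=-1,start=None):
    "rows from current pose (or start (pos,yaw)) to TCP pos, tool down with tool x at yaw+pi"
    s=robot.read_state(); p0=s["eef_pos"]; R0=R.from_quat(s["orientation"])
    if start: p0=np.array(start[0],float); R0=R.from_euler('z',start[1]+np.pi)*R.from_euler('x',np.pi)
    R1=R.from_euler('z',yaw+np.pi)*R.from_euler('x',np.pi)
    rv=(R0.inv()*R1).as_rotvec(); dp=(np.array(pos)-p0)/n
    print("now",p0.round(1),"err",(np.array(pos)-p0).round(1),rv.round(3))
    rows=[]
    for i in range(n):
        Ri=R0*R.from_rotvec(rv*i/n)
        rows.append(" ".join(f"{v:.1f}" for v in Ri.inv().apply(dp))+" "+" ".join(f"{v:.3f}" for v in rv/n)+f" {g:g}")
    for i in range(0,n,5): print("; ".join(rows[i:i+5]))
E
python3 - <<'E'
from h import *
plan([434,327,180],.43,10)
E
```

```text
now [255.8 569.9 238.6] err [ 178.2 -242.9  -58.6] [-0.001 -0.    -0.852]
-26.2 -14.9 5.9 -0.000 -0.000 -0.085 -1; -24.8 -17.0 5.9 -0.000 -0.000 -0.085 -1; -23.3 -19.1 5.9 -0.000 -0.000 -0.085 -1; -21.6 -21.0 5.9 -0.000 -0.000 -0.085 -1; -19.7 -22.8 5.9 -0.000 -0.000 -0.085 -1
-17.7 -24.4 5.9 -0.000 -0.000 -0.085 -1; -15.6 -25.8 5.9 -0.000 -0.000 -0.085 -1; -13.3 -27.0 5.9 -0.000 -0.000 -0.085 -1; -11.0 -28.1 5.9 -0.000 -0.000 -0.085 -1; -8.6 -28.9 5.9 -0.000 -0.000 -0.085 -1
```

{"api": "step_arm", "payload": {"motion": "-26 -15 6 0 0 -0.085 -1; -25 -17 6 0 0 -0.085 -1; -23 -19 6 0 0 -0.085 -1; -22 -21 6 0 0 -0.085 -1; -20 -23 6 0 0 -0.085 -1"}}

```text
t: 0.72
eef_pos: [345.7, 447.5, 208.7]
orientation: [-0.003, 1.0, -0.0, -0.0]
ft_force: [0.6, -0.2, 1.1]
opening: 1.003
grip_force: 0.0
```

{"api": "step_arm", "payload": {"motion": "-18 -24 6 0 0 -0.085 -1; -15 -26 6 0 0 -0.085 -1; -13 -27 6 0 0 -0.085 -1; -11 -28 6 0 0 -0.085 -1; -9 -29 6 0 0 -0.085 -1"}}

```text
t: 1.35
eef_pos: [434.3, 326.2, 178.8]
orientation: [-0.214, 0.977, -0.0, -0.0]
ft_force: [0.8, -0.1, -0.3]
opening: 0.995
grip_force: 0.0
```

{"api": "step_arm", "payload": {"motion": "0 0 0 0 0 0 -1; 0 0 0 0 0 0 -1"}}

```text
t: 1.6
eef_pos: [433.5, 327.7, 179.2]
orientation: [-0.212, 0.977, 0.0, -0.0]
ft_force: [-0.3, 0.5, -0.0]
opening: 1.005
grip_force: 0.0
```

Run:
```python
from h import *
s=robot.read_state();c=robot.get_calibration("wrist");im=robot.get_image("wrist")
np.savez("w1.npz",**c); cv2.imwrite("pics/w1.png",cv2.cvtColor(im,cv2.COLOR_RGB2BGR)); print(s["t"],s["eef_pos"],s["orientation"],c["tvec"])
```

```text
1.6 [433.49333772 327.72683842 179.2401318 ] [-2.12291230e-01  9.77206402e-01  1.90552771e-04 -2.14829052e-04] [-119.47858482 -529.84334261  178.50841198]
```

View pics/w1.png

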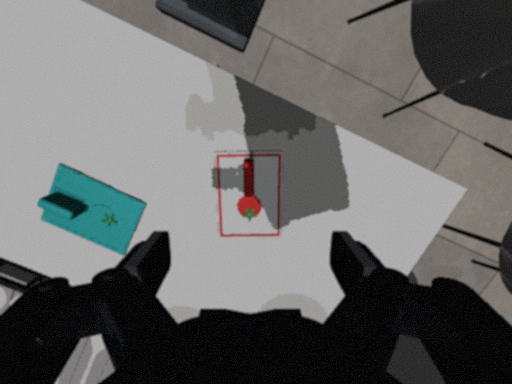

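The wrist view shows the card square to the tool. Its border corners are about (218,155), (280,155), (280,236) and (221,236), and the bar runs from about (249,160) to (249,196).

Run:
```python
from m import *
im=cv2.imread("pics/w1.png");c=dict(np.load("w1.npz"))
h=cv2.cvtColor(im,cv2.COLOR_BGR2HSV);m=(((h[...,0]<10)|(h[...,0]>170))&(h[...,1]>90)&(h[...,2]>40)).astype(np.uint8)
m[:,:200]=0;m[:,300:]=0;m[:140]=0;m[250:]=0
pts=np.argwhere(m)[:,::-1].astype(np.float32);r=cv2.minAreaRect(pts);b=cv2.boxPoints(r);print(r,b)
w=ray(c,b,4)[:,:2];print(w.round(1),w.mean(0));
for i in range(4):
    d=w[(i+1)%4]-w[i];print(np.linalg.norm(d).round(1),np.arctan2(d[1],d[0]).round(3))
a=cv2.resize(im[140:250,205:295],None,fx=5,fy=5,interpolation=cv2.INTER_CUBIC);cv2.imwrite("pics/w1c.png",a)
```

```text
((248.5, 194.5), (81.0, 63.0), 90.0) [[217. 154.]
 [280. 154.]
 [280. 235.]
 [217. 235.]]
[[427.4 284.2]
 [397.  350.8]
 [489.1 396.2]
 [522.1 323.7]] [458.89759167 338.71860436]
73.2 1.998
102.7 0.458
79.7 -1.143
102.7 -2.747
```

View pics/w1c.png

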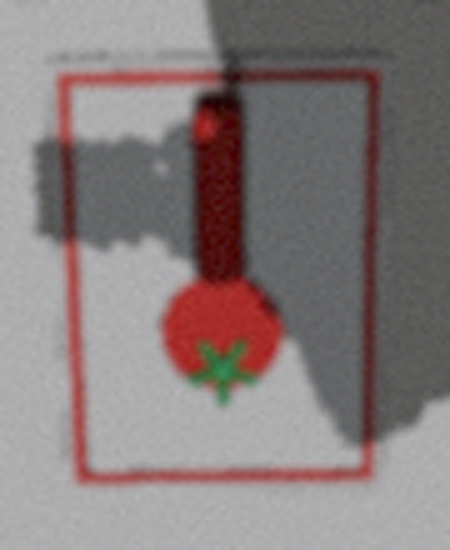

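The enlarged crop puts the outer border corners at (58,75) and (380,72) at the back, and (372,478) and (80,483) at the front.

Run:
```python
from m import *
c=dict(np.load("w1.npz"))
k=(np.array([[80,483],[372,478],[380,72],[58,75]])+.5)/5-.5+[205,140]
w=ray(c,k,4)
for i in range(4):
    d=w[(i+1)%4]-w[i];print(np.linalg.norm(d).round(1),np.arctan2(d[1],d[0]).round(3))
# left/right order either way: try both
for kk in (k,k[[1,0,3,2]]):
    f=fit(c,kk,CARD-np.array([[3.5,3,0],[3.5,-3,0],[-3.5,-3,0],[-3.5,3,0]]),[459,339,.43]);print(f)
    x=f[0]
    if f[1]<5:
        bar=x[:2]-28*np.array([np.cos(x[2]),np.sin(x[2])]);print(bar); s=x
print(proj(c,[[*bar,32]]))
plan([*bar,60],s[2],4); plan([*bar,17],s[2],3,start=([*bar,60],s[2]))
```

```text
74.0 2.017
102.9 -2.703
74.9 -1.134
103.6 0.448
(array([4.61421239e+02, 3.40672061e+02, 4.51060449e-01]), np.float64(64.27880767710005))
(array([4.59159741e+02, 3.39654185e+02, 4.42597520e-01]), np.float64(0.4200122564238882))
[433.85775893 327.66211683]
[[248.66717885 179.71088164]]
now [433.3 328.1 179.3] err [   0.5   -0.4 -119.3] [ 0.001 -0.    -0.014]
-0.1 -0.2 29.8 0.000 -0.000 -0.003 -1; -0.1 -0.2 29.8 0.000 -0.000 -0.003 -1; -0.1 -0.2 29.8 0.000 -0.000 -0.003 -1; -0.1 -0.2 29.8 0.000 -0.000 -0.003 -1
now [433.9 327.7  60. ] err [  0.   0. -43.] [0. 0. 0.]
0.0 -0.0 14.3 0.000 0.000 0.000 -1; 0.0 -0.0 14.3 0.000 0.000 0.000 -1; 0.0 -0.0 14.3 0.000 0.000 0.000 -1
```

{"api": "step_arm", "payload": {"motion": "0 0 35 0 0 -0.005 -1; 0 0 35 0 0 -0.005 -0.4; 0 0 35 0 0 -0.003 -0.3; 0 0 30 0 0 0 -0.3; 0 0 20 0 0 0 -0.3", "force": 60}}

```text
t: 2.28
eef_pos: [432.8, 328.0, 23.0]
orientation: [-0.219, 0.976, -0.0, -0.001]
ft_force: [-0.4, 1.3, 0.5]
opening: 0.654
grip_force: 0.0
```

{"api": "step_arm", "payload": {"motion": "0 0 7 0 0 0 -0.3; 0 0 0 0 0 0 -0.3; 0 0 0 0 0 0 -0.3"}}

```text
t: 2.65
eef_pos: [434.4, 327.9, 18.3]
orientation: [-0.219, 0.976, 0.0, 0.001]
ft_force: [0.2, 0.4, 0.3]
opening: 0.648
grip_force: 0.0
```

{"api": "step_arm", "payload": {"motion": "0 0 1 0 0 0 0.3; 0 0 0 0 0 0 1; 0 0 0 0 0 0 1; 0 0 0 0 0 0 1; 0 0 0 0 0 0 1", "force": 60}}

```text
t: 3.28
eef_pos: [434.3, 327.3, 16.8]
orientation: [-0.219, 0.976, 0.0, 0.0]
ft_force: [-1.0, -1.3, 5.4]
opening: 0.123
grip_force: 59.3
```

{"api": "step_arm", "payload": {"motion": "0 0 0 0 0 0 1; 0 0 -30 0 0 0 1; 0 0 -40 0 0 0 1; 0 0 -40 0 0 0 1; 0 0 0 0 0 0 1"}}

```text
t: 3.9
eef_pos: [435.4, 328.3, 129.3]
orientation: [-0.219, 0.976, 0.001, 0.002]
ft_force: [0.2, 0.0, -1.2]
opening: 0.126
grip_force: 58.5
```

Run:
```python
from m import *
s=robot.read_state();c=robot.get_calibration("wrist");im=robot.get_image("wrist")
np.savez("w2.npz",**c,p=s["eef_pos"],o=s["orientation"]); print(s["eef_pos"],s["orientation"],s["opening"])
im=cv2.cvtColor(im,cv2.COLOR_RGB2BGR);cv2.imwrite("pics/w2.png",im)
# board pose from top view: wrist-seen check later; plan to 120 high, board x=-90
X=[518.3,-28.3,.214]
u=np.array([np.cos(X[2]),np.sin(X[2])])
plan([*(np.array(X[:2])+(-28-60)*u),135],X[2],12,1)
```

```text
[435.39301752 328.28876607 129.28587309] [-0.21874052  0.97577929  0.00133757  0.00236106] 0.1257658688173914
now [434.4 327.5 127.2] err [  -2.1 -374.5    7.8] [0.001 0.002 0.227]
13.5 -28.1 -0.7 0.000 0.000 0.019 1; 13.0 -28.4 -0.7 0.000 0.000 0.019 1; 12.4 -28.6 -0.7 0.000 0.000 0.019 1; 11.9 -28.9 -0.7 0.000 0.000 0.019 1; 11.3 -29.1 -0.7 0.000 0.000 0.019 1
10.8 -29.3 -0.7 0.000 0.000 0.019 1; 10.2 -29.5 -0.7 0.000 0.000 0.019 1; 9.7 -29.7 -0.7 0.000 0.000 0.019 1; 9.1 -29.9 -0.7 0.000 0.000 0.019 1; 8.5 -30.0 -0.7 0.000 0.000 0.019 1
8.0 -30.2 -0.7 0.000 0.000 0.019 1; 7.4 -30.3 -0.7 0.000 0.000 0.019 1
```

View pics/w2.png

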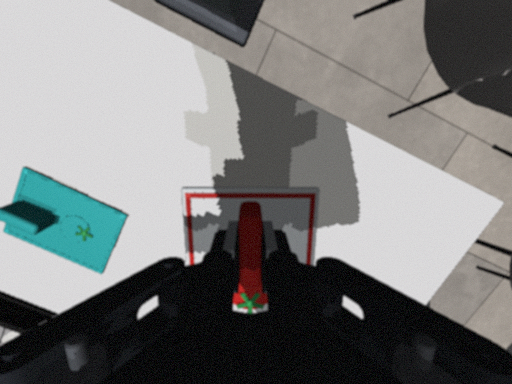

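The card is held straight. Its back corners are at about (183,188) and (318,188), symmetric about the bar. I'll move it to above the board now.

{"api": "step_arm", "payload": {"motion": "13 -28 -1 0 0 0.019 1; 13 -28 -1 0 0 0.019 1; 12 -29 -1 0 0 0.019 1; 12 -29 -1 0 0 0.019 1; 11 -29 -1 0 0 0.019 1"}}

```text
t: 4.58
eef_pos: [433.8, 169.6, 131.0]
orientation: [-0.172, 0.985, -0.0, -0.0]
ft_force: [0.5, 0.3, -0.8]
opening: 0.127
grip_force: 58.5
```

{"api": "step_arm", "payload": {"motion": "11 -29 -1 0 0 0.019 1; 10 -30 -1 0 0 0.019 1; 10 -30 0 0 0 0.019 1; 9 -30 0 0 0 0.019 1; 9 -30 0 0 0 0.019 1"}}

```text
t: 5.2
eef_pos: [432.0, 12.9, 133.1]
orientation: [-0.125, 0.992, 0.0, -0.0]
ft_force: [0.7, 0.2, -0.4]
opening: 0.128
grip_force: 58.5
```

{"api": "step_arm", "payload": {"motion": "8 -30 0 0 0 0.019 1; 7 -30 0 0 0 0.019 1; 0 0 0 0 0 0 1; 0 0 0 0 0 0 1"}}

```text
t: 5.7
eef_pos: [432.0, -47.0, 133.1]
orientation: [-0.106, 0.994, 0.0, -0.0]
ft_force: [-0.5, 0.3, -0.9]
opening: 0.129
grip_force: 58.6
```

Run:
```python
from m import *
for n in("wrist","top"):
    s=robot.read_state();c=robot.get_calibration(n);im=robot.get_image(n)
    np.savez(f"{n}3.npz",**c,p=s["eef_pos"],o=s["orientation"]); cv2.imwrite(f"pics/{n}3.png",cv2.cvtColor(im,cv2.COLOR_RGB2BGR))
print(s["t"],s["eef_pos"],s["orientation"])
a=cv2.imread("pics/wrist3.png");b=cv2.resize(cv2.imread("pics/top3.png")[150:260,215:300],None,fx=3.49,fy=3.49,interpolation=cv2.INTER_CUBIC)
cv2.imwrite("pics/j3.png",np.hstack([a,b[:384,:288]]))
```

```text
5.75 [432.09504704 -46.62841296 133.1620264 ] [-1.06768254e-01  9.94283912e-01  1.91999298e-04 -7.46141412e-05]
```

View pics/j3.png

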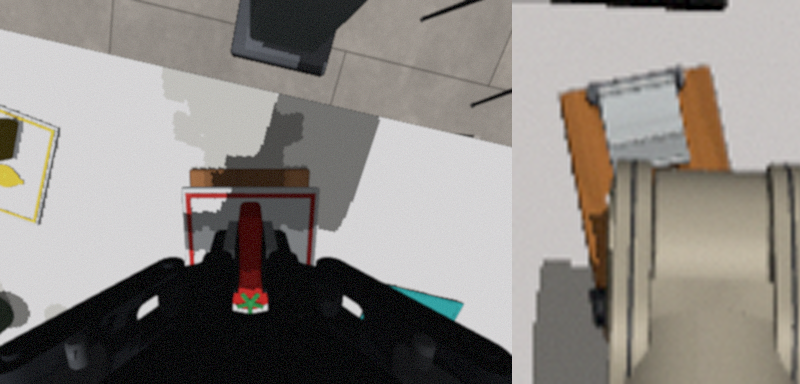

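The wrist view shows the back edge of the board at about row 169, columns 190–309, behind the card's back edge at row 188, columns 183–318. I'll enlarge that area.

Run:
```python
import cv2
a=cv2.imread("pics/wrist3.png")[158:238,174:330]
cv2.imwrite("pics/w3c.png",cv2.resize(a,None,fx=5,fy=5,interpolation=cv2.INTER_CUBIC))
```

```text
(no output)
```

View pics/w3c.png

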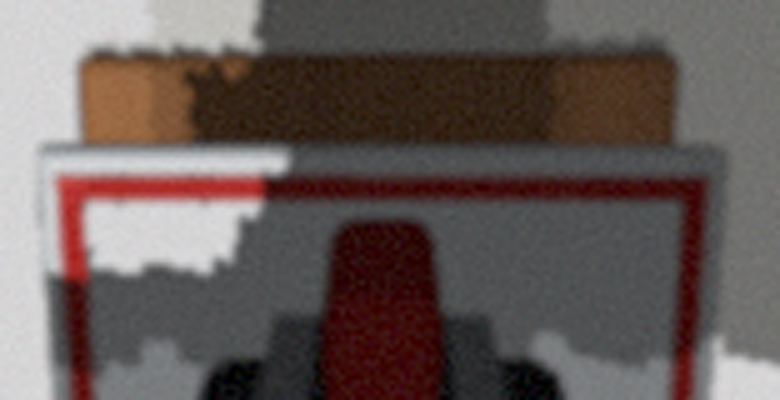

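The enlarged crop shows the board's back corners at about (81,60) and (677,57), and the card's back corners at (40,148) and (727,150).

Run:
```python
from m import *
c=dict(np.load("wrist3.npz"));p=c.pop("p");o=R.from_quat(c.pop("o"))
f=lambda k:(np.array(k)+.5)/5-.5+[174,158]
b=ray(c,f([[81,60],[677,57]]),10);k=ray(c,f([[40,148],[727,150]]),p[2]-13)
for w in(b,k):
    d=w[1]-w[0];print(w.round(1).tolist(),np.linalg.norm(d),np.arctan2(-d[0],d[1]),w.mean(0))
print("card back rel tool",o.inv().apply(k.mean(0)-p), "tool yaw",2*np.arctan2(o.as_quat()[1],o.as_quat()[0])-np.pi)
yaw=.214;u=np.array([np.cos(yaw),np.sin(yaw)])
print("board from back edge",b.mean(0)[:2]+105*u,"card",k.mean(0)[:2]+55*u)
```

```text
[[428.6, -107.0, 10.0], [403.3, 7.4, 10.0]] 117.08467320128008 0.2179383501174517 [415.97801005 -49.80634636  10.        ]
[[412.7, -90.2, 120.1], [396.3, -13.1, 120.1]] 78.86103652080843 0.2097147948337501 [404.53476243 -51.66655084 120.12993265]
card back rel tool [27.81974569  1.24556091 13.00349705] tool yaw 0.213050390910142
board from back edge [518.58288162 -27.50746009] card [458.28017135 -39.98618185]
```

{"api": "step_arm", "payload": {"motion": "-5 -0.4 20 0 0 -0.002 1; -5 0 30 0 0 0 1; -5.7 0 30 0 0 0 1; 0 0 20 0 0 0 1; 0 0 4 0 0 0 1"}}

```text
t: 6.42
eef_pos: [446.8, -43.6, 28.2]
orientation: [-0.108, 0.994, 0.0, -0.001]
ft_force: [0.0, 0.2, -0.6]
opening: 0.127
grip_force: 58.6
```

{"api": "step_arm", "payload": {"motion": "0 0 0 0 0 0 1; 0 0 1 0 0 0 1; 0 0 1 0 0 0 1"}}

```text
t: 6.8
eef_pos: [448.2, -44.0, 27.9]
orientation: [-0.107, 0.994, 0.0, 0.001]
ft_force: [-1.0, -0.2, -1.2]
opening: 0.129
grip_force: 58.6
```

{"api": "step_arm", "payload": {"motion": "0 0 0 0 0 0 1; 0 0 1 0 0 0 1; 0 0 0 0 0 0 1"}}

```text
t: 7.18
eef_pos: [447.9, -44.1, 26.7]
orientation: [-0.107, 0.994, 0.0, 0.0]
ft_force: [-2.2, -0.1, 6.1]
opening: 0.122
grip_force: 59.5
```

{"api": "step_arm", "payload": {"motion": "-5 0 0 0 0 0 1; -5 0 0 0 0 0 1; -5 0 0 0 0 0 1; -5 0 0 0 0 0 1; -5 0 0 0 0 0 1"}}

```text
t: 7.8
eef_pos: [471.5, -39.3, 26.7]
orientation: [-0.107, 0.994, 0.0, -0.001]
ft_force: [-8.0, -2.2, 13.1]
opening: 0.123
grip_force: 60.6
```

{"api": "step_arm", "payload": {"motion": "-4 0 0 0 0 0 1; -4 0 0 0 0 0 1; -4 0 0 0 0 0 1; -4 0 0 0 0 0 1; -4 0 0 0 0 0 1"}}

```text
t: 8.43
eef_pos: [487.7, -36.2, 26.0]
orientation: [-0.106, 0.994, 0.0, -0.004]
ft_force: [-7.4, -2.3, 4.4]
opening: 0.129
grip_force: 60.8
```

{"api": "step_arm", "payload": {"motion": "-4 0 0 0 0 0 1; -4 0 0 0 0 0 1; -4 0 0 0 0 0 1; 0 0 0 0 0 0 1"}}

```text
t: 8.93
eef_pos: [501.5, -32.8, 26.0]
orientation: [-0.107, 0.994, 0.0, -0.002]
ft_force: [-9.7, -2.2, 8.9]
opening: 0.13
grip_force: 61.5
```

Run:
```python
from m import *
im=robot.get_image("top");s=robot.read_state();print(s["eef_pos"],s["orientation"],s["ft_force"],s["torque"])
w=cv2.cvtColor(robot.get_image("wrist"),cv2.COLOR_RGB2BGR);c=robot.get_calibration("wrist");np.savez("w4.npz",**c,p=s["eef_pos"])
cv2.imwrite("pics/w4.png",w);t=cv2.cvtColor(im,cv2.COLOR_RGB2BGR)
cv2.imwrite("pics/j4.png",np.hstack([w[80:304,120:380],]).copy() if 0 else np.vstack([cv2.resize(w[120:250,150:350],(800,520),interpolation=cv2.INTER_CUBIC)]))
```

```text
[501.53110579 -32.82022005  26.02607902] [-1.06938647e-01  9.94263432e-01  2.25690445e-05 -2.08645758e-03] [-9.31095893 -2.77988603  8.20902999] [-0.59341868  2.1650174  -0.02486743]
```

View pics/j4.png

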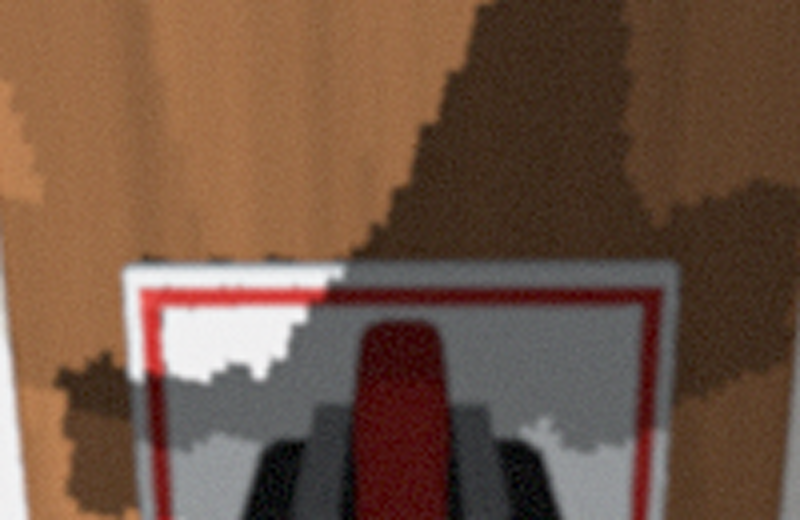

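The card sits centred and parallel on the board. At row 265 the card spans columns 125–680 (centre 402) and the board about 7–802 (centre 404). I'll push on to the stop.

{"api": "step_arm", "payload": {"motion": "-3 0 0 0 0 0 1; -2 0 0 0 0 0 1; 0 0 0 0 0 0 1"}}

```text
t: 9.4
eef_pos: [506.0, -31.8, 26.0]
orientation: [-0.107, 0.994, 0.0, -0.003]
ft_force: [-10.4, -2.9, 11.7]
opening: 0.126
grip_force: 61.7
```

{"api": "step_arm", "payload": {"motion": "-1.5 0 0 0 0 0 1; 0 0 0 0 0 0 1"}}

```text
t: 9.65
eef_pos: [507.4, -31.5, 26.0]
orientation: [-0.107, 0.994, 0.0, -0.003]
ft_force: [-10.9, -2.1, 11.2]
opening: 0.133
grip_force: 61.8
```

{"api": "step_arm", "payload": {"motion": "-1.5 0 0 0 0 0 1; 0 0 0 0 0 0 1"}}

```text
t: 9.9
eef_pos: [508.9, -31.2, 26.0]
orientation: [-0.107, 0.994, 0.0, -0.003]
ft_force: [-11.1, -3.2, 11.3]
opening: 0.125
grip_force: 61.8
```

{"api": "step_arm", "payload": {"motion": "-1 0 0 0 0 0 1; 0 0 0 0 0 0 1"}}

```text
t: 10.15
eef_pos: [509.5, -31.1, 26.0]
orientation: [-0.107, 0.994, 0.0, -0.003]
ft_force: [-12.8, -3.7, 13.5]
opening: 0.124
grip_force: 62.2
```

{"api": "step_arm", "payload": {"motion": "-1 0 0 0 0 0 1; 0 0 0 0 0 0 1"}}

```text
t: 10.4
eef_pos: [509.5, -31.1, 26.0]
orientation: [-0.107, 0.994, 0.0, -0.004]
ft_force: [-18.3, -3.4, 20.0]
opening: 0.128
grip_force: 63.0
```

At the stop: the force rises with no further motion. I'll relax the push, nudge 0.5 mm left, then release and lift.

{"api": "step_arm", "payload": {"motion": "0.8 0.5 0 0 0 0 1; 0 0 0 0 0 0 1; 0 0 0 0 0 0 -0.3; 0 0 0 0 0 0 -0.3; 0 0 0 0 0 0 -0.3"}}

```text
t: 11.02
eef_pos: [512.6, -29.3, 26.3]
orientation: [-0.108, 0.994, 0.0, 0.0]
ft_force: [-0.2, -0.1, 0.6]
opening: 0.649
grip_force: 0.0
```

{"api": "step_arm", "payload": {"motion": "0 0 0 0 0 0 -0.3; 3 0 -20 0 0 0 -0.3; 5 0 -40 0 0 0 -0.3; 10 0 -40 0 0 0 -0.3; 40 0 -30 0 0 0 -0.3"}}

```text
t: 11.65
eef_pos: [456.6, -41.7, 158.1]
orientation: [-0.108, 0.994, -0.0, 0.001]
ft_force: [0.3, 0.0, 1.1]
opening: 0.651
grip_force: 0.0
```

{"api": "step_arm", "payload": {"motion": "40 30 -20 0 0 0 -0.3; 20 60 0 0 0 0 -0.3; 0 60 0 0 0 0 -0.3; 0 60 0 0 0 0 -0.3; 0 60 0 0 0 0 -0.3"}}

```text
t: 12.28
eef_pos: [339.1, 210.3, 176.7]
orientation: [-0.107, 0.994, 0.0, 0.001]
ft_force: [1.8, -0.3, -0.3]
opening: 0.65
grip_force: 0.0
```

Run:
```python
from m import *
t=cv2.cvtColor(robot.get_image("top"),cv2.COLOR_RGB2BGR);cv2.imwrite("pics/t5.png",t)
cv2.imwrite("pics/t5c.png",cv2.resize(t[160:255,215:300],None,fx=6,fy=6,interpolation=cv2.INTER_CUBIC))
print(robot.read_state()["eef_pos"])
```

```text
[336.71530626 217.33178174 176.83023059]
```

View pics/t5c.png

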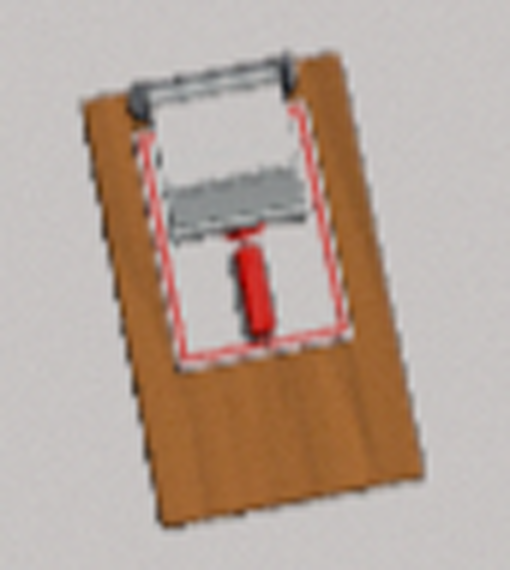

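The card is under the clip, straight and about centred (roughly 1 mm by the top view). Its back edge is where it should be when fully home, and the robot is clear.

```bash
python3 -c "
from station import robot
print(robot.sign_off())"
```

```text
the job is handed in; nothing more can be done
None
```

I clipped the tomato card under the steel clip, up to the stop (push force rose with no further travel), straight and within about 1 mm of centre by the top camera; the lemon card was left alone, and I handed the job in at about 12 s with the arm clear.

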